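Find the socket that fits the pump-head nut

ROBOT

A 7-joint arm with a two-finger parallel gripper is mounted at the origin on a cart in front of the work surface, level with it; the furniture and walls round the work are solid. World frame = base frame: x ahead of the robot, y to its left, z up, the work surface at z = 0. Lengths are in m, angles in rad, forces in N, time in s.
With the tool pointing down it reaches from about 0.425 to 0.875 m from the base axis. Payload 4.7 kg.
Tool frame: the origin (TCP) lies on the centre line of the jaws, within the pads' length; the fingertips stand 14 mm ahead of it and the grasp point (between the pads) lies 5 mm behind it; z points along the fingers, y is the direction in which the jaws open and shut (so a half turn about z gives the same grasp; the last joint's range is limited). The gripper opens to 87 mm and grips with 3 to 60 N. Pads are 19 mm wide; open, the fingers measure 117 mm over their backs; the gripper's body (75 mm by 190 mm) begins 51 mm behind the grasp point.
Start: joints at [0.822, 0.321, -0.07, 1.45, 0.023, 1.371, -0.057], TCP at [0.449, -0.47, 0.201] pointing down, gripper open.
Joint ranges: [-2.86, 2.86], [-0.3, 2.09], [-1.38, 1.24], [0.06, 2.45], [-1.56, 4.7], [0.09, 2.05], [-2.69, 2.69]. Speed limits (rad/s): [2.57, 2.57, 3.14, 3.14, 3.14, 3.14, 3.14].

INTERFACE

Orientations are given as a rotation vector (axis times angle).
In Python, from bench import ctrl, optics, models gives the robot as it stands. The module is installed in compiled form; this text tells all that it offers.
- The arm moves only by the tool arm_command, never from a script. Its argument "motion" is a list of rows, each a list of 3 entries, a list of its own where there are three numbers: the shift along the tool's x, y, z in mm, then the turn, a rotation vector about the tool's x, y, z in degrees, then the closure, from 0 (fully open) to 1 (shut). In form: [[[x, y, z], [ax, ay, az], claw], ...]. A call has 1 to 8 rows; each row shifts and turns the commanded pose from where the row before left it, along the tool's axes as they then stand; what a row does not reach is not made up. A row lasts 1/12 s, in which the tool goes at most 41.7 mm and 7.16 degrees, less where a joint would pass 70% of its speed; a pose out of reach is approached as far as the arm can. A call with a gripper value outside its range is refused whole. The fingers move at their own pace and stop on an object; "force" is the grip in N (left out, the last holds). Time passes only in rows, so rows that do not move let the fingers close. It gives the time, the measured TCP pose, the force and the opening at its end, in the units of the state.
- ctrl.get_state(): the state, without advancing time (a new reading comes with each control period).
- optics.get_image(name): name is "scene" or "top"; returns (picture, depth): 384x512x3 uint8, blue, green, red; 384x512 float32, m along the optical axis (not along the pixel's ray), 0 where there is no reading.
- optics.camera_model(name): a dict with "fovy" (degrees; the focal length in pixels is half the picture's height over the tangent of half this angle, whatever the lens; pixels are square), "cx", "cy" (the principal point, pixels), "rvec" (rotation vector, rad) and "tvec" (3), from world to camera coordinates, as OpenCV has them. Camera axes: x right, y down, z forward; pixel columns grow to the right and rows downward; lengths in m; the calibration is good to about 2 mm. A picture is of the moment at which its call begins. camera_model takes no time and is no camera call.
- ctrl.close_job(): hands the job in, once; it reports no verdict.
Trained networks look in the newest picture that a camera, given by its name, has taken for a name from the list of things; names that differ only in an ending like _2 or _b are one class to them, and where a whole thing is asked for, a point or a joint stands for the part that bears it (a point fixed in the world has none). Each returns a list of dicts, best first, with "conf" (0 to 1); they miss things now and then, are a little off and sometimes report something else, mostly with a low value. They report only what shows in the picture. A call takes as long as a camera call.
- models.search_frame(camera, target): "location" ([x, y, z] in m, in the coordinates of the camera as it stood for that picture, good to about 4 mm: the middle of the surface that is visible of it).
- models.silhouettes(camera, target): "pixels" (384x512 bool, what is visible of it).
The state is a dict: "time": time; "joint_positions": joint angles; "qd": joint speeds; "joint_torque": joint torques, N m; "position": TCP position; "tool_rot": TCP orientation; "ft_force": force on the tool from outside, world axes, zero at the start; "torque": the same for the moment, N m; "grip_width": opening from 0.0 (shut) to 1.0 (fully open).
Only numpy, scipy, OpenCV 4.12 (cv2) and the standard library are available. Lean on these libraries where they do the work, as an engineer would, in place of code of your own. Each camera call takes 0.05 s, during which the arm holds its last target.

TASK

Swing the dosing arm well clear to the left, about a right angle away from the pump head that sits in the nest under it. Then find which of the three sockets in the rack fits that head's hex nut, trying them if need be: a socket that is too small will not go on, one that is too large slips over it loosely, the right one is the smallest that goes fully down. Finish still gripping the right socket, seated upright and fully home on the nut, with the other two standing in the rack pockets, the arm still clear and everything else left where it was.

Things in the scene. Friction and masses are not known exactly. Their poses are not given: they have to be found in the camera images.
- nest (a point): centre, at table height, of the fixed ring (112 mm wide, 12 mm high) in which the pump head to be worked on stands; the head's axis is the ring's axis. A foot bar joins the ring to the post of the dosing arm, 160 mm from this point along its +x (away from the robot)
- swing_arm (a joint): angle of the dosing arm about its upright post. 0: straight over the nest; grows as the arm swings to the robot's left (clockwise from above); range -0.35 to 1.6; starts between -0.2 and 0.2. It stays where it is left and needs about 1 N at the knob
- swing_knob (a point): grip point of the round black upright knob on the arm's free end: 18 mm thick, its top 20 mm above this point, the arm's upper face 23 mm below it, 160 mm from the hinge axis. The arm hangs over the nut with its brass nozzle tip 68 mm above the table
- swing_hinge (a point): point on the upright hinge axis of the dosing arm, 85 mm above the table, on the post; the arm's highest point there is 102 mm above the table
- nut_a (a point): centre of the washer face, 46 mm above the table, of one of two fixed pump heads (round aluminium, 90 mm wide). On it a steel hex nut 14 mm high, chamfered top, stud 3.5 mm higher. The two nuts differ in size (not told); either head may be the one in the nest. z up; flats face +-y and every 60 degrees
- nut_b (a point): centre of the washer face, 46 mm above the table, of one of two fixed pump heads (round aluminium, 90 mm wide). On it a steel hex nut 14 mm high, chamfered top, stud 3.5 mm higher. The two nuts differ in size (not told); either head may be the one in the nest. z up; flats face +-y and every 60 degrees
- rack: grey socket rack, fixed slab 250 x 70 x 16 mm lying flat with three round pockets 51 mm wide and 8 mm deep (floor 8 mm above the table) at -80, 0 and +80 mm along its x. Origin: centre of its underside. One socket stands in the middle of each pocket, in any order
- socket_small_mid (a point): centre (39 mm above the rim) of the smallest socket: plain steel, 78 mm high, upright, open end down. Lower 34 mm six-sided, 28 mm across flats, six-sided bore 22 mm deep from below; above 36 mm a six-sided adapter shank 18 mm across flats: grip there. 0.1 to 0.2 kg. z up; body, bore and shank are turned alike, flats facing +-y and every 60 degrees
- socket_medium_mid (a point): centre (39 mm above the rim) of the middle-sized socket: plain steel, 78 mm high, upright, open end down. Lower 34 mm six-sided, 34 mm across flats, six-sided bore 22 mm deep from below; above 36 mm a six-sided adapter shank 18 mm across flats: grip there. 0.1 to 0.2 kg. z up; body, bore and shank are turned alike, flats facing +-y and every 60 degrees
- socket_large_mid (a point): centre (39 mm above the rim) of the largest socket: plain steel, 78 mm high, upright, open end down. Lower 34 mm six-sided, 40 mm across flats, six-sided bore 22 mm deep from below; above 36 mm a six-sided adapter shank 18 mm across flats: grip there. 0.1 to 0.2 kg. z up; body, bore and shank are turned alike, flats facing +-y and every 60 degrees
- ink_bottle: bystander: ink bottle, 44 mm wide, 90 mm high; origin under its base
- hex_key_mid (a point): bystander: hex key lying flat, 85 mm long, 4 mm thick; point near its middle
- cutter: bystander: snap-off cutter lying flat, 170 mm long, 17 mm high; origin at its underside

How it is judged:
On the way:
1. the dosing arm has been swung clear to the left (joint beyond 1.0 rad) (value of joint swing_arm above 1 rad), for 0.2 s.
At the end, for the whole second after the job is handed in: Arm beyond 1.0 rad. The fitting socket is on the nut in the nest: upright within 0.07 rad, centred within 3.5 mm, rim at most 3.5 mm above the washer face, gripped by the fingers with over 3 N. The other two sockets stand upright in rack pockets (value of joint swing_arm above 1 rad and ((horizontal distance between nut_a and nest below 0.03 m and horizontal distance between socket_small_mid and nut_a below 0.0035 m and z of socket_small_mid in the frame of nut_a between 0.036 and 0.0425 m and angle between socket_small_mid's own z axis and vertical below 0.07 rad and contact force between the fingers and socket_small above 3 N and x of socket_medium_mid in the frame of rack between -0.115 and 0.115 m and y of socket_medium_mid in the frame of rack between -0.03 and 0.03 m and z of each of socket_medium_mid, socket_large_mid in the frame of rack below 0.051 m and angle between each of socket_medium_mid, socket_large_mid's own z axis and vertical below 0.1 rad and x of socket_large_mid in the frame of rack between -0.115 and 0.115 m and y of socket_large_mid in the frame of rack between -0.03 and 0.03 m) or (horizontal distance between nut_b and nest below 0.03 m and horizontal distance between socket_medium_mid and nut_b below 0.0035 m and z of socket_medium_mid in the frame of nut_b between 0.036 and 0.0425 m and angle between socket_medium_mid's own z axis and vertical below 0.07 rad and contact force between the fingers and socket_medium above 3 N and x of socket_small_mid in the frame of rack between -0.115 and 0.115 m and y of socket_small_mid in the frame of rack between -0.03 and 0.03 m and z of each of socket_small_mid, socket_large_mid in the frame of rack below 0.051 m and angle between each of socket_small_mid, socket_large_mid's own z axis and vertical below 0.1 rad and x of socket_large_mid in the frame of rack between -0.115 and 0.115 m and y of socket_large_mid in the frame of rack between -0.03 and 0.03 m))); the arm keeps its last pose, push and grip.
It fails at once if the ink bottle was shifted by more than 30 mm (distance of ink_bottle from where it was at the start of the episode above 0.03 m).
It fails at once if the hex key was shifted by more than 30 mm (distance of hex_key_mid from where it was at the start of the episode above 0.03 m).
It fails at once if the cutter was shifted by more than 30 mm (distance of cutter from where it was at the start of the episode above 0.03 m).
It also fails if it takes over 59 s, if anything falls off the work surface, if the arm or the gripper's body presses on something with over 40 N, if the wrist force passes 120 N, or if a joint passes its speed limit or range.

## Working session

There is one attempt and no reset: what is moved stays moved. The work goes in short steps, Python scripts to look and compute and a tool call to move; the robot and the scene stay as the last step left them, time stands still between calls to the robot, and variables do not carry over. Pictures are saved under pics/ and viewed, and the job is handed in when it is done.

Besides the shell and the picture viewer there is one more tool, called after "Request:" by a JSON object that holds its "op" and its "data", one argument or row to a line. arm_command: Moves the arm, as the interface text tells. Its arguments: {"type":"object","properties":{"motion":{"type":"array","items":{"type":"array"}},"force":{"type":"number"}},"required":["motion"]}

```bash
mkdir -p pics
cat > h.py <<'E'
import numpy as np,cv2
from scipy.spatial.transform import Rotation as R
from bench import ctrl,optics,models
def cam(n):
    m=optics.camera_model(n); f=192/np.tan(np.radians(m['fovy'])/2)
    return f,m['cx'],m['cy'],R.from_rotvec(np.array(m['rvec']).ravel()).as_matrix(),np.array(m['tvec']).ravel()
def c2w(n,p):
    f,cx,cy,Rm,t=cam(n); return Rm.T@(np.array(p)-t)
def cloud(n,d):
    f,cx,cy,Rm,t=cam(n); v,u=np.mgrid[0:384,0:512]
    P=np.stack([(u-cx)/f*d,(v-cy)/f*d,d],-1)
    return (P-t)@Rm
def proj(n,p):
    f,cx,cy,Rm,t=cam(n); q=Rm@np.array(p)+t; return f*q[0]/q[2]+cx,f*q[1]/q[2]+cy
E
python3 - <<'E'
from h import *
for n in('scene','top'):
    im,d=optics.get_image(n); cv2.imwrite(f'pics/{n}0.png',im); np.save(f'{n}0.npy',d)
    m=optics.camera_model(n); print(m, c2w(n,[0,0,0]))
    for t in ['swing_knob','swing_arm','nut_a','rack','socket_small_mid','socket_medium_mid','socket_large_mid','ink_bottle','hex_key_mid','cutter']:
        print(t,[(np.round(c2w(n,r['location']),3),round(r['conf'],2)) for r in models.search_frame(n,t)][:4])
print(ctrl.get_state())
E
```

```text
{'fovy': 43.80158503648278, 'cx': 257.8202099737644, 'cy': 194.54430733766006, 'rvec': array([ 0.89680131, -2.32033297,  1.28423702]), 'tvec': array([0.31098787, 0.32925018, 0.81718966])} [-0.11028595  0.59472612  0.7120786 ]
swing_knob [(array([0.545, 0.036, 0.092]), 0.69)]
swing_arm [(array([0.551, 0.032, 0.092]), 0.71)]
nut_a [(array([0.482, 0.038, 0.046]), 0.77), (array([ 0.495, -0.237,  0.043]), 0.73), (array([ 0.626, -0.409,  0.034]), 0.55)]
rack [(array([ 0.471, -0.222,  0.018]), 0.8)]
socket_small_mid [(array([ 0.421, -0.24 ,  0.043]), 0.77), (array([0.555, 0.177, 0.003]), 0.63), (array([ 0.495, -0.236,  0.04 ]), 0.52)]
socket_medium_mid [(array([0.55 , 0.034, 0.089]), 0.65), (array([ 0.575, -0.231,  0.041]), 0.58)]
socket_large_mid [(array([ 0.496, -0.234,  0.04 ]), 0.68)]
ink_bottle [(array([ 0.418, -0.392,  0.051]), 0.94)]
hex_key_mid []
cutter [(array([ 0.523, -0.433,  0.01 ]), 0.76), (array([ 0.495, -0.234,  0.043]), 0.67)]
{'fovy': 53.3848345466749, 'cx': 260.4983962914102, 'cy': 195.20990035496538, 'rvec': array([ 2.16714031, -2.05106444,  0.20766898]), 'tvec': array([
[... 695 characters left out ...]
1.1, 'joint_positions': array([ 0.8220762 ,  0.32097558, -0.07008356,  1.45048721,  0.02258076,
        1.37078975, -0.0568912 ]), 'qd': array([-3.93708786e-04,  1.36104002e-03,  7.09164802e-04, -1.26179473e-03,
        9.57236167e-05, -3.63177233e-04, -9.48286701e-05]), 'joint_torque': array([-2.81826788e-04, -4.91118944e+01, -4.03218912e-01, -3.12775397e+01,
       -6.35904749e-02,  3.35965049e-02,  6.82693803e-05]), 'position': array([ 0.44912777, -0.46992214,  0.2012087 ]), 'tool_rot': array([2.91571605e+00, 1.16935772e+00, 3.11058179e-05]), 'ft_force': array([0.76081846, 0.20979218, 0.79324467]), 'torque': array([ 0.01875262, -0.01645406, -0.00976385]), 'grip_width': 0.9973087406928984}
```

View pics/scene0.png

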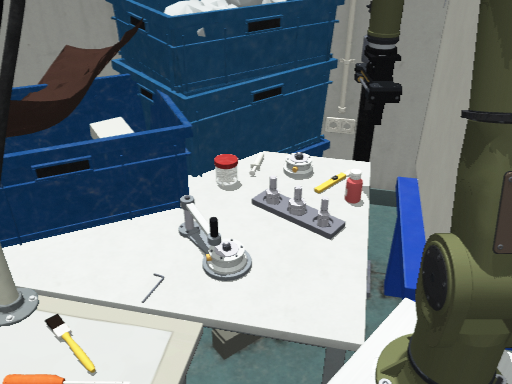

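View pics/top0.png

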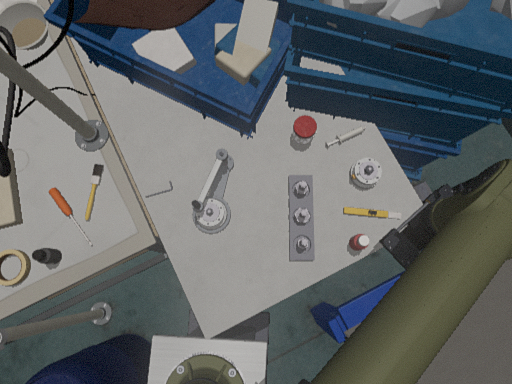

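```bash
cat > v.py <<'E'
from h import *
a=cv2.imread('pics/top0.png'); b=cv2.imread('pics/scene0.png')
def c(i,x0,y0,w,h,s): return cv2.resize(i[y0:y0+h,x0:x0+w],None,fx=s,fy=s,interpolation=cv2.INTER_CUBIC)
cv2.imwrite('pics/c1.png',np.hstack([c(a,170,135,80,110,5),c(b,170,185,80,110,5)]))
cv2.imwrite('pics/c2.png',np.vstack([c(a,280,140,130,60,6)[:, :780],c(b,240,145,130,40,6)]))
for n in('top','scene'):
    P=cloud(n,np.load(n+'0.npy'))
    # ring region heights
    for lo,hi,nm in((.002,.0145,'ring'),):
        pass
    z=P[...,2]; x=P[...,0]; y=P[...,1]
    m=(z>.008)&(z<.02)&(y<-.15)&(y>-.32)&(x>.3)&(x<.7)
    q=P[m][:,:2].astype(np.float32); print(n,'rack',cv2.minAreaRect(q),len(q),np.median(P[m][:,2]))
    m=(z>.105-.03)&(z<.14)&(y>-.1)&(y<.12)&(x>.35)&(x<.8)
    print('arm',P[m].min(0),P[m].max(0),m.sum())
    t=(abs(z)<.01)&(y>-.1)&(y<.1)&(x>.4)&(x<.7);print('table z',np.median(z[t]))
    for i,X in enumerate((.418,.498,.577)):
        for lo,hi in((.03,.046),(.055,.09),(.08,.092)):
            m=(z>lo)&(z<hi)&(abs(x-X)<.03)&(abs(y+.238)<.035); 
            if m.sum(): print(X,lo,m.sum(),P[m].mean(0).round(4),P[m].max(0).round(4),P[m].min(0).round(4))
E
python3 v.py
```

```text
top rack ((0.5012620687484741, -0.24070321023464203), (0.25009259581565857, 0.070611871778965), 3.1459269523620605) 1496 0.015168173687273218
arm [ 0.48753744 -0.09930752  0.07504121] [0.79956636 0.07136101 0.13945518] 933
table z -0.0003012212864977151
0.418 0.03 35 [ 0.4186 -0.2409  0.0416] [ 0.4365 -0.2315  0.0458] [ 0.406  -0.2578  0.0345]
0.418 0.055 51 [ 0.4205 -0.2435  0.0813] [ 0.4296 -0.2359  0.0893] [ 0.4113 -0.2525  0.0552]
0.418 0.08 41 [ 0.4214 -0.2442  0.0857] [ 0.4296 -0.2359  0.0893] [ 0.4133 -0.2525  0.0809]
0.498 0.03 111 [ 0.4981 -0.2393  0.0421] [ 0.5211 -0.2185  0.0455] [ 0.481  -0.2612  0.0319]
0.498 0.055 49 [ 0.4995 -0.2393  0.0811] [ 0.5086 -0.2307  0.0886] [ 0.4922 -0.2503  0.0551]
0.498 0.08 39 [ 0.5007 -0.2404  0.0855] [ 0.5086 -0.2307  0.0901] [ 0.4922 -0.2503  0.0816]
0.577 0.03 70 [ 0.5758 -0.2338  0.0412] [ 0.598  -0.2177  0.0458] [ 0.5631 -0.2554  0.0306]
0.577 0.055 54 [ 0.5791 -0.2354  0.0798] [ 0.59   -0.2269  0.0885] [ 0.5712 -0.246   0.0569]
0.577 0.08 38 [ 0.5806 -0.2362  0.0851] [ 0.59   -0.228   0.0885] [ 0.5712 -0.2449  0.0808]
scene rack ((0
[... 374 characters left out ...]
 [ 0.4314 -0.2343  0.0892] [ 0.4118 -0.2549  0.0551]
0.418 0.08 41 [ 0.4201 -0.243   0.0853] [ 0.4314 -0.2343  0.0892] [ 0.4128 -0.2549  0.0805]
0.498 0.03 138 [ 0.4956 -0.2342  0.0395] [ 0.5225 -0.2184  0.0459] [ 0.4796 -0.2631  0.0301]
0.498 0.055 104 [ 0.499  -0.2378  0.0739] [ 0.5129 -0.2285  0.0887] [ 0.4913 -0.2483  0.0556]
0.498 0.08 37 [ 0.5006 -0.2389  0.0851] [ 0.5129 -0.2305  0.0887] [ 0.4917 -0.2478  0.0803]
0.577 0.03 91 [ 0.5758 -0.2305  0.0394] [ 0.6017 -0.2182  0.0458] [ 0.5623 -0.2558  0.0305]
0.577 0.055 97 [ 0.5787 -0.2336  0.0747] [ 0.5927 -0.2258  0.0894] [ 0.5696 -0.2438  0.0553]
0.577 0.08 36 [ 0.58   -0.2351  0.0853] [ 0.5927 -0.2273  0.0894] [ 0.5702 -0.2433  0.08  ]
```

View pics/c1.png

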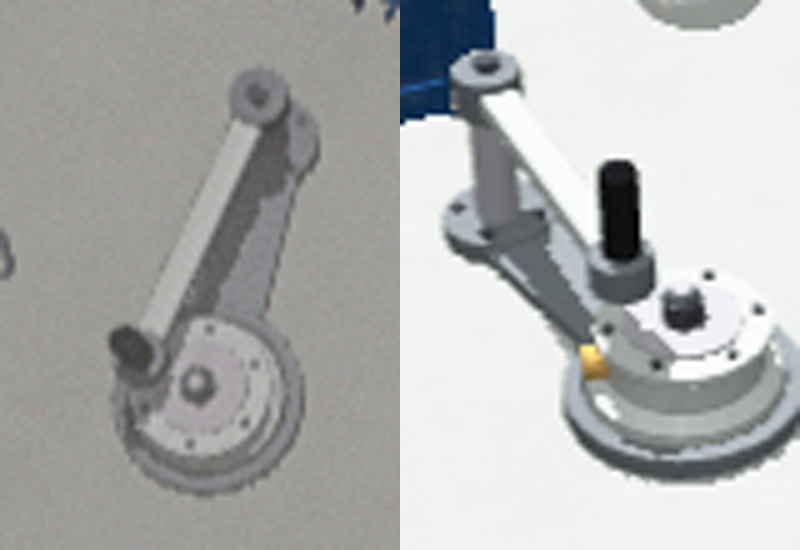

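View pics/c2.png

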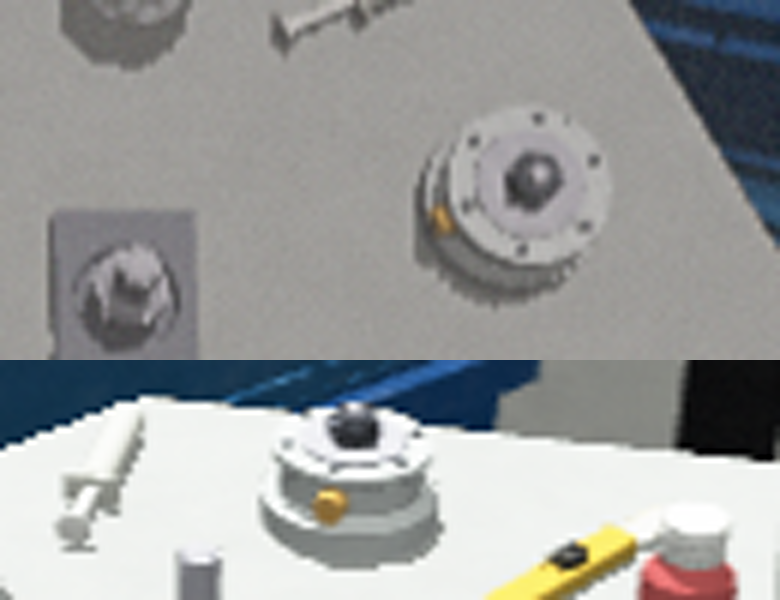

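Run:
```python
from h import *
a=cv2.imread('pics/top0.png'); b=cv2.imread('pics/scene0.png')
def c(i,x0,y0,w,h,s): return cv2.resize(i[y0:y0+h,x0:x0+w],None,fx=s,fy=s,interpolation=cv2.INTER_LANCZOS4)
r=[]
for (x,y) in ((302,188),(302,216),(303,243)): r.append(c(a,x-15,y-15,30,30,8))
s=[]
for (x,y) in ((273,190),(298,199),(325,211)): s.append(c(b,x-15,y-17,30,34,8))
cv2.imwrite('pics/c3.png',np.vstack([np.hstack(r),np.hstack(s)]))
```

```text
(no output)
```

View pics/c3.png

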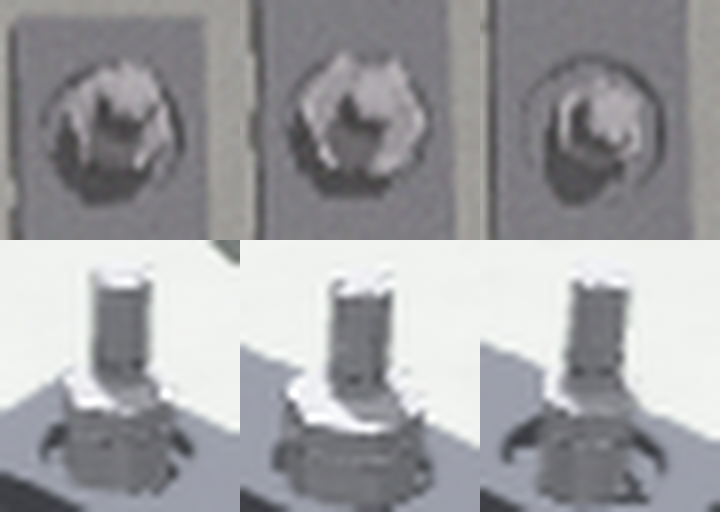

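```bash
cat > fit.py <<'E'
from h import *
from scipy.optimize import least_squares
def hexr(P,c,yaw,af):
    th=yaw+np.pi/2+np.arange(6)*np.pi/3
    return (((P[:,:2]-c)@np.stack([np.cos(th),np.sin(th)])).max(1))-af/2
def fit(P,c0,af,freeaf=False,label=''):
    best=[]
    for y0 in np.radians(np.arange(-30,30,6)):
        f=lambda p:hexr(P,p[:2],p[2],p[3] if freeaf else af)
        r=least_squares(f,[*c0,y0]+([af] if freeaf else []),loss='soft_l1',f_scale=.001)
        best.append((r.cost,r.x))
    best.sort(key=lambda t:t[0]); 
    for b in best[:1]+[b for b in best if abs(((b[1][2]-best[0][1][2]+.52)%1.047)-.52)>.15][:1]:
        print(label,'cost %.3e'%b[0],b[1][:2].round(4),'yaw%%60 %.1f'%((np.degrees(b[1][2])+30)%60-30),b[1][3:])
    return best[0][1]
if __name__=='__main__':
    C={n:cloud(n,np.load(n+'0.npy')) for n in('top','scene')}
    S={'small':(.4208,-.2436,.028),'large':(.5006,-.2397,.040),'med':(.5805,-.2357,.034)}
    for k,(x,y,af) in S.items():
        for cams in(('top',),('scene',),('top','scene')):
            for lo,hi,a,nm in((.018,.040,af,'body'),(.047,.083,.018,'shank')):
                P=np.vstack([C[n].reshape(-1,3) for n in cams])
                m=(P[:,2]>lo)&(P[:,2]<hi)&(np.hypot(P[:,0]-x,P[:,1]-y)<a/2/.866+.004)
                if nm=='body': m&=np.hypot(P[:,0]-x,P[:,1]-y)>.011
                if m.sum()>8: fit(P[m],(x,y),a,label=f'{k} {nm} {cams} {m.sum()}')
E
python3 fit.py
```

```text
small body ('top',) 15 cost 1.830e-06 [ 0.4213 -0.2451] yaw%60 -0.7 []
small shank ('top',) 15 cost 7.271e-06 [ 0.4213 -0.2453] yaw%60 4.5 []
small shank ('top',) 15 cost 8.832e-06 [ 0.4217 -0.2448] yaw%60 -5.8 []
small body ('scene',) 65 cost 2.693e-05 [ 0.4223 -0.2461] yaw%60 -1.4 []
small body ('scene',) 65 cost 3.439e-05 [ 0.4223 -0.2458] yaw%60 18.9 []
small shank ('scene',) 91 cost 5.761e-05 [ 0.4222 -0.2464] yaw%60 15.4 []
small shank ('scene',) 91 cost 5.926e-05 [ 0.4221 -0.2464] yaw%60 -12.1 []
small body ('top', 'scene') 80 cost 3.360e-05 [ 0.4222 -0.2459] yaw%60 -1.0 []
small shank ('top', 'scene') 106 cost 7.124e-05 [ 0.422  -0.2462] yaw%60 14.3 []
small shank ('top', 'scene') 106 cost 7.229e-05 [ 0.422  -0.2461] yaw%60 5.3 []
large body ('top',) 32 cost 3.038e-05 [ 0.5012 -0.2409] yaw%60 26.9 []
large body ('top',) 32 cost 3.710e-05 [ 0.5014 -0.2399] yaw%60 17.2 []
large shank ('top',) 22 cost 6.586e-06 [ 0.5008 -0.2413] yaw%60 25.1 []
large shank ('top',) 22 cost 7.292e-06 [ 0.5009 -0.2411] yaw%60 -20.0 []
large body ('scene',) 133 cost 1.042e-04 [ 0.5027 -0.2424] yaw%6
[... 292 characters left out ...]
0.5018 -0.2416] yaw%60 16.1 []
large shank ('top', 'scene') 124 cost 1.018e-04 [ 0.502  -0.2416] yaw%60 -25.1 []
med body ('top',) 29 cost 1.120e-05 [ 0.5812 -0.2366] yaw%60 19.8 []
med shank ('top',) 26 cost 1.600e-06 [ 0.5815 -0.2364] yaw%60 18.6 []
med body ('scene',) 89 cost 6.119e-05 [ 0.5824 -0.2382] yaw%60 22.0 []
med shank ('scene',) 89 cost 6.856e-05 [ 0.5821 -0.2384] yaw%60 5.7 []
med shank ('scene',) 89 cost 6.951e-05 [ 0.5819 -0.2384] yaw%60 -6.4 []
med body ('top', 'scene') 118 cost 8.438e-05 [ 0.5819 -0.2378] yaw%60 20.5 []
med shank ('top', 'scene') 115 cost 8.340e-05 [ 0.5818 -0.2378] yaw%60 8.8 []
med shank ('top', 'scene') 115 cost 8.616e-05 [ 0.5818 -0.2378] yaw%60 -1.6 []
```

Run:
```python
from h import *
for n in('top','scene'):
    P=cloud(n,np.load(n+'0.npy')).reshape(-1,3); x,y,z=P.T
    k=(np.hypot(x-.52,y-.04)<.05)
    b=k&(z>.1)&(z<.17)
    print(n,'knob zmax',np.percentile(z[b],98),b.sum(),P[b].mean(0).round(4))
    m=b&(z>np.percentile(z[b],98)-.008);print('top',P[m].mean(0).round(4),P[m].min(0).round(3),P[m].max(0).round(3))
    for lo,hi in((.1,.11),(.11,.12),(.12,.13)):
        q=b&(z>lo)&(z<hi);print(lo,P[q].mean(0).round(4),P[q].min(0).round(3),P[q].max(0).round(3),q.sum())
    h=(abs(z-.1)<.01)&(x>.6)&(x<.7)&(abs(y)<.08); print('hinge',h.sum(),P[h].mean(0).round(4),P[h].min(0).round(3),P[h].max(0).round(3))
    r=(abs(z-.012)<.004)&(x>.4)&(x<.58)&(abs(y-.02)<.08)
    q=P[r][:,:2];print('ring',cv2.minEnclosingCircle(q.astype(np.float32)),len(q))
    r=(abs(z-.046)<.003)&(x>.4)&(x<.58)&(abs(y-.02)<.08)
    q=P[r][:,:2];print('head',cv2.minEnclosingCircle(q.astype(np.float32)),len(q),q.mean(0))
```

```text
top knob zmax 0.13835664432914185 56 [0.5007 0.0476 0.1292]
top [0.5019 0.0491 0.1364] [0.495 0.041 0.134] [0.51  0.056 0.14 ]
0.1 [0.5    0.0439 0.1042] [0.494 0.041 0.101] [0.509 0.047 0.107] 5
0.11 [0.4976 0.0445 0.1151] [0.494 0.041 0.11 ] [0.504 0.052 0.119] 8
0.12 [0.4981 0.0456 0.126 ] [0.494 0.041 0.122] [0.508 0.053 0.128] 7
hinge 176 [ 6.393e-01 -2.000e-04  9.510e-02] [ 0.6   -0.021  0.09 ] [0.668 0.021 0.103]
ring ((0.5112369060516357, 0.01640324667096138), 0.07260096818208694) 432
head ((0.4945267140865326, 0.021527117118239403), 0.03963281959295273) 382 [0.49286543 0.01874702]
scene knob zmax 0.13836390159724415 150 [0.4994 0.0519 0.1226]
top [0.501  0.0509 0.1356] [0.494 0.042 0.13 ] [0.511 0.058 0.14 ]
0.1 [0.498  0.0531 0.1055] [0.493 0.045 0.101] [0.505 0.058 0.11 ] 30
0.11 [0.4987 0.0522 0.1148] [0.493 0.042 0.11 ] [0.511 0.059 0.119] 32
0.12 [0.4987 0.0525 0.1247] [0.493 0.042 0.12 ] [0.508 0.058 0.13 ] 35
hinge 181 [0.6377 0.0017 0.0951] [ 0.601 -0.022  0.09 ] [0.669 0.022 0.104]
ring ((0.5093196630477905, 0.018819617107510567), 0.07158263027667999) 503
head ((0.4959986209869385, 0.021562082692980766), 0.04129544645547867) 494 [0.48962633 0.02378124]
```

Run:
```python
from h import *
Pm=np.vstack([cloud(n,np.load(n+'0.npy')).reshape(-1,3) for n in('top','scene')]); x,y,z=Pm.T
# crate: nearest obstacles z>.15 
m=(z>.13)&(z<.5)&(x>.4)&(x<1)&(y>-.3)&(y<.5)
Q=Pm[m]; 
for yy in np.arange(-.2,.45,.05):
    q=Q[abs(Q[:,1]-yy)<.025]
    if len(q): i=np.argsort(q[:,0])[:3]; print(round(yy,2),q[i].round(3).tolist())
# circle fit hinge cap & head etc
from scipy.optimize import least_squares
import itertools
for n in('top','scene'):
    P=cloud(n,np.load(n+'0.npy')).reshape(-1,3);x,y,z=P.T
    h=(abs(z-.1)<.01)&(x>.62)&(x<.7)&(abs(y)<.03); q=P[h]
    q=q[q[:,2]>.098];print('cap',len(q),cv2.minEnclosingCircle(q[:,:2].astype(np.float32)))
    # ring outer wall: z .002-.010 pts around
    r=(z>.003)&(z<.010)&(np.hypot(x-.492,y-.02)<.064)&(np.hypot(x-.492,y-.02)>.048)&(x<.51)
    f=least_squares(lambda p:np.hypot(x[r]-p[0],y[r]-p[1])-.056,[.492,.02],loss='soft_l1',f_scale=.001);print('ring',f.x,r.sum())
    r=(z>.020)&(z<.043)&(np.hypot(x-.492,y-.02)<.052)&(np.hypot(x-.492,y-.02)>.038)&(x<.51)
    f=least_squares(lambda p:np.hypot(x[r]-p[0],y[r]-p[1])-p[2],[.492,.02,.045],loss='soft_l1',f_scale=.001);print('head',f.x,r.sum())
s=ctrl.get_state();print(R.from_rotvec(s['tool_rot']).as_matrix().round(3))
print(proj('top',[.665,.156,.118]))
```

```text
-0.2 [[0.816, -0.201, 0.251], [0.817, -0.219, 0.246], [0.817, -0.223, 0.255]]
-0.15 [[0.803, -0.126, 0.24], [0.803, -0.126, 0.22], [0.803, -0.125, 0.23]]
-0.1 [[0.711, -0.085, 0.22], [0.711, -0.085, 0.221], [0.711, -0.083, 0.218]]
-0.05 [[0.715, -0.073, 0.229], [0.716, -0.075, 0.214], [0.716, -0.072, 0.213]]
-0.0 [[0.734, -0.025, 0.232], [0.736, -0.023, 0.229], [0.737, -0.025, 0.234]]
0.05 [[0.494, 0.051, 0.137], [0.494, 0.048, 0.133], [0.495, 0.05, 0.136]]
0.1 [[0.781, 0.077, 0.225], [0.781, 0.077, 0.239], [0.781, 0.078, 0.22]]
0.15 [[0.803, 0.129, 0.231], [0.804, 0.126, 0.238], [0.804, 0.125, 0.232]]
0.2 [[0.825, 0.175, 0.228], [0.825, 0.177, 0.229], [0.825, 0.176, 0.23]]
0.25 [[0.832, 0.268, 0.466], [0.832, 0.266, 0.465], [0.833, 0.269, 0.456]]
0.3 [[0.835, 0.276, 0.45], [0.836, 0.279, 0.44], [0.836, 0.282, 0.431]]
0.35 [[0.545, 0.371, 0.475], [0.545, 0.373, 0.462], [0.545, 0.357, 0.497]]
0.4 [[0.538, 0.425, 0.334], [0.539, 0.425, 0.347], [0.539, 0.42, 0.348]]
cap 36 ((0.651021420955658, -0.0053681605495512486), 0.016506660729646683)
ring [0.49556141 0.02230938] 68
head [0.48830403 0.0187569  0.03888507] 9
cap 34 ((0.6506657600402832, -0.0035242680460214615), 0.01593313366174698)
ring [0.49669728 0.02025203] 122
head [0.49234853 0.02063882 0.03895688] 30
[[ 0.723  0.691  0.   ]
 [ 0.691 -0.723 -0.   ]
 [-0.     0.    -1.   ]]
(np.float64(162.429762263004), np.float64(144.05148227967058))
```

Request:
{"op": "arm_command", "data": {
  "motion": [
    [[0,0,0],[0,0,6.3],0],
    [[0,0,0],[0,0,6.3],0],
    [[0,0,0],[0,0,6.3],0],
    [[0,0,0],[0,0,6.3],0],
    [[0,0,0],[0,0,6.2],0],
    [[0,0,0],[0,0,6.2],0],
    [[0,0,0],[0,0,6.1],0]
  ],
  "force": 15
}}

```text
time: 1.68
position: [0.4491, -0.4699, 0.2012]
tool_rot: [3.141, -0.008, 0.0]
ft_force: [-0.2, -0.3, -0.9]
grip_width: 0.997
```

Request:
{"op": "arm_command", "data": {
  "motion": [
    [[5,-40,0],[0,0,0],0],
    [[5,-40,0],[0,0,0],0],
    [[5,-40,0],[0,0,0],0],
    [[5,-40,0],[0,0,0],0],
    [[5,-40,0],[0,0,0],0],
    [[5,-40,0],[0,0,0],0],
    [[5,-40,0],[0,0,0],0]
  ]
}}

```text
time: 2.27
position: [0.484, -0.188, 0.2015]
tool_rot: [3.141, 0.0, 0.001]
ft_force: [1.0, -0.1, 0.0]
grip_width: 0.998
```

Request:
{"op": "arm_command", "data": {
  "motion": [
    [[3,-40,0],[0,0,0],0],
    [[3,-40,0],[0,0,0],0],
    [[3,-40,0],[0,0,0],0],
    [[3,-40,0],[0,0,0],0],
    [[3,-40,0],[0,0,0],0],
    [[3,-40,0],[0,0,0],0],
    [[0,0,0],[0,0,0],0]
  ]
}}

```text
time: 2.85
position: [0.5017, 0.0605, 0.2018]
tool_rot: [-3.137, -0.02, -0.002]
ft_force: [-0.3, 1.0, 0.0]
grip_width: 1.001
```

Request:
{"op": "arm_command", "data": {
  "motion": [
    [[0,0,30],[0,0,0],0],
    [[0,0,30],[0,0,0],0],
    [[0,0,23],[0,0,0],0.3],
    [[0,0,0],[0,0,0],1],
    [[0,0,0],[0,0,0],1],
    [[0,0,0],[0,0,0],1],
    [[0,0,0],[0,0,0],1]
  ]
}}

```text
time: 3.43
position: [0.5036, 0.0501, 0.1202]
tool_rot: [-3.142, 0.0, -0.006]
ft_force: [-0.4, 0.0, -0.0]
grip_width: 0.705
```

Request:
{"op": "arm_command", "data": {
  "motion": [
    [[0,0,0],[0,0,0],1],
    [[0,0,0],[0,0,0],1],
    [[0,0,0],[0,0,0],1],
    [[0,0,0],[0,0,0],1],
    [[0,0,0],[0,0,0],1]
  ]
}}

```text
time: 3.85
position: [0.5022, 0.0501, 0.1184]
tool_rot: [3.141, 0.0, 0.001]
ft_force: [-0.2, -0.3, 0.4]
grip_width: 0.329
```

```bash
python3 -c "
import numpy as np
t=np.radians(np.linspace(20,90,11));x=.6515-.159*np.cos(t);y=-.0045+.159*np.sin(t)
print(np.round(np.diff(x)*1e3,1),np.round(-np.diff(y)*1e3,1),x[-1],y[-1])"
```

```text
[ 7.7  9.9 11.8 13.6 15.2 16.6 17.7 18.5 19.1 19.4] [-17.8 -16.7 -15.4 -13.8 -12.1 -10.1  -8.1  -5.8  -3.5  -1.2] 0.6515 0.1545
```

Request:
{"op": "arm_command", "data": {
  "motion": [
    [[0,0,0],[0,0,0],1],
    [[0,0,0],[0,0,0],1],
    [[0,0,0],[0,0,0],1]
  ]
}}

```text
time: 4.1
position: [0.502, 0.0501, 0.1181]
tool_rot: [3.141, 0.0, -0.0]
ft_force: [-0.2, -0.5, 0.3]
grip_width: 0.094
```

Run:
```python
from h import *
def c(i,x0,y0,w,h,s): return cv2.resize(i[y0:y0+h,x0:x0+w],None,fx=s,fy=s,interpolation=cv2.INTER_CUBIC)
o=[]
for n,(x,y) in (('top',(150,120)),('scene',(160,150))):
    im,d=optics.get_image(n); np.save(n+'1.npy',d); o.append(c(im,x,y,110,140,3.6))
cv2.imwrite('pics/d1.png',np.hstack(o))
print(ctrl.get_state()['grip_width'])
```

```text
0.03585603723416509
```

View pics/d1.png

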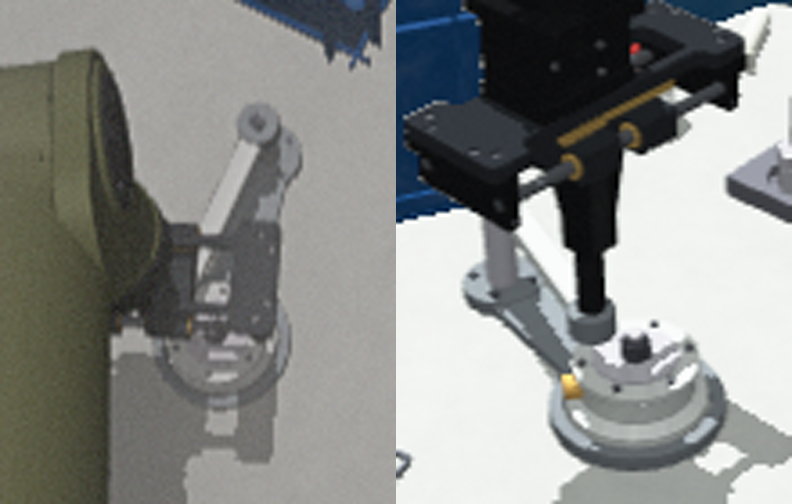

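Run:
```python
from h import *
for n in ('scene','top'):
    P=cloud(n,np.load(n+'1.npy')); 
    if n=='scene':
        for v in range(200,250,3):
            u0=160+int(590/3.6); print(v,P[v,u0-8:u0+10:3].round(3).tolist())
print(ctrl.get_state()['position'],proj('scene',ctrl.get_state()['position']))
```

```text
200 [[0.506, -0.332, 0.001], [0.499, -0.336, 0.002], [0.427, -0.239, 0.08], [0.417, -0.236, 0.086], [0.414, -0.245, 0.083], [0.478, -0.363, -0.002]]
203 [[0.497, -0.318, 0.002], [0.491, -0.325, 0.001], [0.425, -0.236, 0.074], [0.416, -0.236, 0.078], [0.415, -0.247, 0.073], [0.469, -0.351, -0.001]]
206 [[0.489, -0.307, 0.001], [0.484, -0.316, -0.001], [0.424, -0.237, 0.065], [0.418, -0.241, 0.066], [0.413, -0.246, 0.066], [0.46, -0.338, -0.001]]
209 [[0.466, -0.275, 0.018], [0.474, -0.301, 0.001], [0.423, -0.236, 0.057], [0.417, -0.241, 0.057], [0.412, -0.246, 0.057], [0.45, -0.323, 0.001]]
212 [[0.459, -0.265, 0.017], [0.432, -0.237, 0.043], [0.424, -0.239, 0.046], [0.414, -0.236, 0.052], [0.412, -0.247, 0.047], [0.442, -0.311, 0.001]]
215 [[0.452, -0.255, 0.016], [0.428, -0.233, 0.038], [0.419, -0.233, 0.043], [0.413, -0.236, 0.044], [0.408, -0.243, 0.042], [0.422, -0.279, 0.018]]
218 [[0.447, -0.25, 0.011], [0.426, -0.231, 0.031], [0.418, -0.233, 0.034], [0.414, -0.24, 0.032], [0.41, -0.247, 0.03], [0.417, -0.273, 0.014]]
221 [[0.442, -0.243, 0.008], [0.424, -0.229, 0.024], [0.418,
[... 805 characters left out ...]
77, -0.215, 0.01]]
239 [[0.403, -0.191, 0.0], [0.398, -0.196, 0.0], [0.392, -0.201, -0.0], [0.387, -0.206, 0.0], [0.381, -0.21, 0.001], [0.376, -0.216, -0.0]]
242 [[0.395, -0.18, 0.002], [0.39, -0.185, 0.001], [0.383, -0.187, 0.004], [0.38, -0.196, 0.0], [0.374, -0.2, 0.001], [0.368, -0.204, 0.001]]
245 [[0.389, -0.171, 0.001], [0.385, -0.178, -0.001], [0.379, -0.183, -0.001], [0.374, -0.188, -0.001], [0.368, -0.191, 0.001], [0.363, -0.197, -0.0]]
248 [[0.382, -0.162, 0.0], [0.376, -0.166, 0.002], [0.372, -0.173, -0.001], [0.367, -0.178, -0.001], [0.361, -0.181, 0.001], [0.357, -0.188, -0.001]]
[0.50202033 0.05007303 0.11810491] (np.float64(212.90496931982227), np.float64(226.5467349717537))
```

Run:
```python
from h import *
P=cloud('scene',np.load('scene1.npy')); 
for v in range(206,252,3):
    print(v,P[v,206:224:3].round(3).tolist())
P=cloud('top',np.load('top1.npy')).reshape(-1,3);x,y,z=P.T
m=(np.hypot(x-.5,y-.05)<.03)&(z>.06)&(z<.17);print(P[m].round(3)[::3].tolist())
```

```text
206 [[0.504, 0.064, 0.176], [0.496, 0.063, 0.179], [0.492, 0.059, 0.179], [0.499, 0.044, 0.169], [0.491, 0.043, 0.172], [0.676, -0.138, -0.0]]
209 [[0.508, 0.061, 0.166], [0.497, 0.063, 0.171], [0.49, 0.061, 0.174], [0.498, 0.046, 0.163], [0.493, 0.042, 0.163], [0.662, -0.124, 0.003]]
212 [[0.51, 0.06, 0.156], [0.499, 0.061, 0.162], [0.489, 0.062, 0.167], [0.492, 0.051, 0.16], [0.492, 0.043, 0.156], [0.656, -0.118, -0.001]]
215 [[0.511, 0.059, 0.148], [0.503, 0.058, 0.151], [0.491, 0.061, 0.158], [0.491, 0.053, 0.154], [0.491, 0.044, 0.149], [0.647, -0.11, -0.002]]
218 [[0.511, 0.06, 0.14], [0.503, 0.058, 0.144], [0.492, 0.06, 0.15], [0.492, 0.052, 0.145], [0.493, 0.043, 0.141], [0.637, -0.099, -0.001]]
221 [[0.556, 0.022, 0.091], [0.505, 0.057, 0.135], [0.492, 0.061, 0.143], [0.496, 0.048, 0.134], [0.63, -0.082, 0.001], [0.624, -0.087, 0.002]]
224 [[0.548, 0.029, 0.091], [0.506, 0.057, 0.127], [0.499, 0.055, 0.129], [0.494, 0.051, 0.129], [0.62, -0.073, 0.002], [0.615, -0.078, 0.001]]
227 [[0.537, 0.039, 0.094], [0.511, 0.053, 0.114], [0.499, 0.055, 0.121], [0.494, 0.051, 0.121], [0
[... 549 characters left out ...]
91, 0.056, 0.094], [0.487, 0.051, 0.093], [-0.11, 0.595, 0.712]]
242 [[0.578, 0.006, 0.012], [0.501, 0.064, 0.085], [0.493, 0.063, 0.089], [0.491, 0.056, 0.086], [0.488, 0.051, 0.085], [0.519, 0.013, 0.047]]
245 [[0.571, 0.013, 0.011], [0.567, 0.008, 0.01], [0.496, 0.061, 0.079], [0.492, 0.055, 0.077], [0.518, 0.024, 0.045], [0.513, 0.019, 0.045]]
248 [[0.563, 0.021, 0.011], [0.524, 0.045, 0.046], [0.522, 0.038, 0.043], [0.513, 0.038, 0.048], [0.51, 0.031, 0.046], [0.507, 0.025, 0.044]]
251 [[0.555, 0.028, 0.011], [0.52, 0.049, 0.042], [0.512, 0.048, 0.046], [0.505, 0.045, 0.048], [0.503, 0.038, 0.045], [0.499, 0.033, 0.044]]
[[0.523, 0.033, 0.09], [0.49, 0.064, 0.144], [0.489, 0.026, 0.06]]
```

Run:
```python
from h import *
P=cloud('scene',np.load('scene1.npy')); 
u=int(160+(590-396)/3.6)
for v in range(150,222,3):
    print(v,P[v,u-44:u+30:6].round(3).tolist())
s=ctrl.get_state();print(s['joint_positions'],s['position'],s['ft_force'],s['grip_width'])
```

```text
150 [[0.753, -0.043, 0.177], [0.736, -0.048, 0.181], [0.526, 0.098, 0.307], [0.514, 0.094, 0.31], [0.516, 0.077, 0.303], [0.489, 0.085, 0.316], [0.479, 0.08, 0.317], [0.472, 0.072, 0.316], [0.467, 0.061, 0.314], [0.465, 0.048, 0.31], [0.827, -0.321, 0.048], [0.812, -0.332, 0.049], [0.823, -0.37, 0.031]]
153 [[0.752, -0.041, 0.17], [0.737, -0.048, 0.172], [0.523, 0.1, 0.303], [0.508, 0.099, 0.308], [0.496, 0.095, 0.311], [0.509, 0.069, 0.296], [0.482, 0.078, 0.309], [0.472, 0.072, 0.311], [0.469, 0.06, 0.307], [0.464, 0.05, 0.305], [0.527, -0.028, 0.253], [0.521, -0.039, 0.251], [0.827, -0.373, 0.018]]
156 [[0.747, -0.037, 0.165], [0.738, -0.048, 0.164], [0.734, -0.064, 0.159], [0.509, 0.099, 0.301], [0.491, 0.099, 0.308], [0.481, 0.093, 0.309], [0.471, 0.088, 0.311], [0.464, 0.079, 0.31], [0.469, 0.06, 0.301], [0.479, 0.035, 0.288], [0.519, -0.02, 0.252], [0.511, -0.029, 0.252], [0.502, -0.038, 0.251]]
159 [[0.754, -0.041, 0.152], [0.739, -0.048, 0.155], [0.74, -0.067, 0.147], [0.51, 0.098, 0.295], [0.491, 0.099, 0.302], [0.474, 0.1, 0.308], [0.465, 0.093, 0.309], [0.464, 0.08, 0.304
[... 5668 characters left out ...]
02, 0.052], [0.6, 0.022, 0.085], [0.58, 0.021, 0.093], [0.672, -0.076, 0.001], [0.494, 0.06, 0.154], [0.493, 0.045, 0.147], [0.636, -0.106, 0.002], [0.627, -0.119, 0.0], [0.615, -0.129, 0.0], [0.603, -0.139, 0.001]]
219 [[0.731, -0.005, -0.0], [0.72, -0.015, -0.001], [0.706, -0.024, 0.002], [0.648, 0.003, 0.043], [0.688, -0.048, -0.002], [0.57, 0.03, 0.094], [0.661, -0.066, 0.001], [0.496, 0.06, 0.145], [0.492, 0.046, 0.14], [0.626, -0.096, 0.002], [0.617, -0.109, 0.0], [0.604, -0.118, 0.002], [0.596, -0.131, -0.001]]
[ 0.22422946  0.09214844 -0.39367496  1.90066011  0.03868063  1.15616168
 -1.75423001] [0.50202033 0.05007303 0.11810491] [0.96741934 0.35181593 0.32012433] 0.03585603723416509
```

Request:
{"op": "arm_command", "data": {
  "motion": [
    [[0,0,0],[0,0,0],0.5],
    [[0,0,0],[0,0,0],0.5],
    [[0,0,0],[0,0,0],0.5],
    [[0,0,0],[0,0,0],0.5],
    [[0,0,0],[0,0,0],0.5],
    [[0,0,0],[0,0,0],0.5],
    [[0,0,0],[0,0,0],0.5]
  ]
}}

```text
time: 4.78
position: [0.502, 0.0501, 0.1181]
tool_rot: [3.141, 0.0, 0.0]
ft_force: [0.7, -1.0, -0.7]
grip_width: 0.455
```

Run:
```python
from h import *
def c(i,x0,y0,w,h,s): return cv2.resize(i[y0:y0+h,x0:x0+w],None,fx=s,fy=s,interpolation=cv2.INTER_CUBIC)
im,d=optics.get_image('scene'); cv2.imwrite('pics/d2.png',c(im,150,150,120,120,5))
P=cloud('scene',d).reshape(-1,3);x,y,z=P.T
for lo in np.arange(.09,.2,.01):
    m=(abs(x-.502)<.012)&(abs(y-.05)<.06)&(z>lo)&(z<lo+.01)
    print(round(lo,2),np.round(np.sort(y[m])[[0,-1]],3) if m.any() else None, m.sum())
s=ctrl.get_state();print(s['position'],s['grip_width'])
```

```text
0.09 [0.034 0.063] 72
0.1 [0.044 0.06 ] 33
0.11 [0.044 0.059] 32
0.12 [0.042 0.058] 33
0.13 [0.028 0.069] 51
0.14 [0.02  0.079] 69
0.15 [0.022 0.08 ] 77
0.16 [0.019 0.08 ] 70
0.17 [0.015 0.083] 76
0.18 [0.017 0.084] 75
0.19 [0.013 0.085] 39
0.2 [0.014 0.096] 20
[0.502052   0.05009075 0.1181453 ] 0.4775617740398656
```

View pics/d2.png

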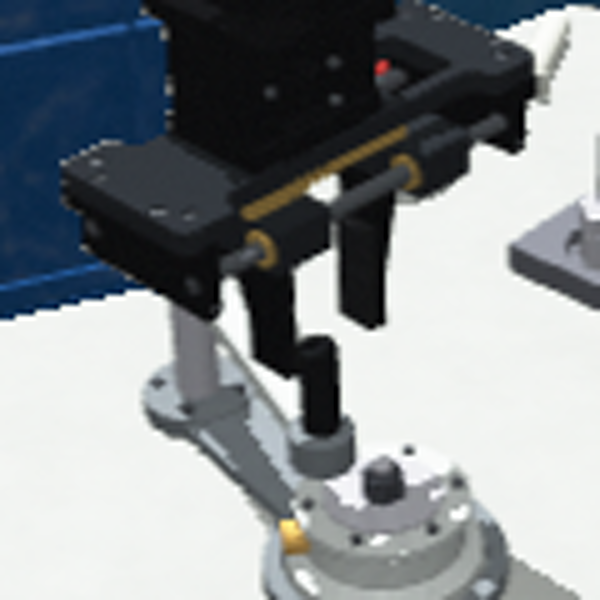

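Request:
{"op": "arm_command", "data": {
  "motion": [
    [[0,0,14],[0,0,0],0.6],
    [[0,0,14],[0,0,0],0.7],
    [[0,0,0],[0,0,0],1],
    [[0,0,0],[0,0,0],1],
    [[0,0,0],[0,0,0],1],
    [[0,0,0],[0,0,0],1]
  ]
}}

```text
time: 5.33
position: [0.5025, 0.0501, 0.0908]
tool_rot: [3.142, 0.0, 0.001]
ft_force: [0.2, -0.4, -1.7]
grip_width: 0.198
```

Request:
{"op": "arm_command", "data": {
  "motion": [
    [[0,0,0],[0,0,0],1],
    [[7.7,-17.8,0],[0,0,0],1],
    [[9.9,-16.7,0],[0,0,0],1],
    [[11.8,-15.4,0],[0,0,0],1],
    [[13.6,-13.8,0],[0,0,0],1],
    [[15.2,-12.1,0],[0,0,0],1],
    [[0,0,0],[0,0,0],1]
  ]
}}

```text
time: 5.92
position: [0.5627, 0.1278, 0.0905]
tool_rot: [-3.14, -0.003, -0.004]
ft_force: [1.4, 0.3, 1.5]
grip_width: 0.2
```

Request:
{"op": "arm_command", "data": {
  "motion": [
    [[16.6,-10.1,0],[0,0,0],1],
    [[17.7,-8.1,0],[0,0,0],1],
    [[18.5,-5.8,0],[0,0,0],1],
    [[19.1,-3.5,0],[0,0,0],1],
    [[19.4,-1.2,0],[0,0,0],1],
    [[0,0,0],[0,0,0],1],
    [[0,0,0],[0,0,0],0.4],
    [[0,0,0],[0,0,0],0.4]
  ]
}}

```text
time: 6.58
position: [0.6509, 0.1541, 0.0903]
tool_rot: [3.141, 0.0, -0.001]
ft_force: [-0.4, -0.4, -0.3]
grip_width: 0.278
```

Request:
{"op": "arm_command", "data": {
  "motion": [
    [[0,0,0],[0,0,0],0.4],
    [[0,0,0],[0,0,0],0.4],
    [[0,0,-30],[0,0,0],0.4],
    [[0,0,-40],[0,0,0],0.4],
    [[-30,30,0],[0,0,0],0.4],
    [[-30,30,0],[0,0,0],0.4],
    [[-30,30,0],[0,0,0],0.4],
    [[-30,30,0],[0,0,0],0.4]
  ]
}}

```text
time: 7.25
position: [0.5319, 0.0353, 0.1603]
tool_rot: [3.141, 0.001, 0.001]
ft_force: [0.8, -0.9, -0.3]
grip_width: 0.597
```

Request:
{"op": "arm_command", "data": {
  "motion": [
    [[-15.6,40,0],[0,0,0],0.4],
    [[-15.6,40,0],[0,0,0],0.4],
    [[-15.6,40,0],[0,0,0],0.4],
    [[-15.6,40,0],[0,0,0],0.4],
    [[-15.6,40,0],[0,0,0],0.4],
    [[-15.6,40,0],[0,0,0],0.4],
    [[-15.9,40.3,0],[0,0,0],0.4],
    [[0,0,0],[0,0,0],0.4]
  ]
}}

```text
time: 7.92
position: [0.4225, -0.2441, 0.1605]
tool_rot: [3.137, -0.02, -0.002]
ft_force: [-0.7, 0.1, 0.4]
grip_width: 0.605
```

```bash
cat > n.py <<'E'
from fit import *
from scipy.optimize import least_squares
def c(i,x0,y0,w,h,s): return cv2.resize(i[y0:y0+h,x0:x0+w],None,fx=s,fy=s,interpolation=cv2.INTER_CUBIC)
A=[]
for n in('top','scene'):
    im,d=optics.get_image(n); np.save(n+'2.npy',d); cv2.imwrite(f'pics/{n}2.png',im)
    P=cloud(n,d).reshape(-1,3);x,y,z=P.T
    for cx,cy in ((.494,.021),(.64,-.42)):
        r=np.hypot(x-cx,y-cy)
        h=(z>.0435)&(z<.0485)&(r<.05); print(n,'washer face',cv2.minEnclosingCircle(P[h][:,:2].astype(np.float32)),np.median(z[h]))
        m=(z>.0485)&(z<.0585)&(r<.02);
        if m.sum()>6: fit(P[m],(cx,cy),.022,True,f'nut {n} {m.sum()}')
        m=(z>.0485)&(z<.066)&(r<.02); print('nutall',P[m].mean(0).round(4),P[m].min(0).round(4),P[m].max(0).round(4))
    k=(np.hypot(x-.65,y-.155)<.03)&(z>.1)&(z<.15);print('knob',P[k].mean(0) if k.any() else 0)
    r=(z>.003)&(z<.010)&(np.hypot(x-.492,y-.02)<.064)&(np.hypot(x-.492,y-.02)>.048)&(x<.51)
    f=least_squares(lambda p:np.hypot(x[r]-p[0],y[r]-p[1])-.056,[.492,.02],loss='soft_l1',f_scale=.001);print('ring',f.x,r.sum())
    u,v=proj(n,[.494,.021,.055]); u2,v2=proj(n,[.64,-.42,.055])
    A.append(np.hstack([c(im,int(a)-20,int(b)-20,40,40,9) for a,b in((u,v),(u2,v2))]))
cv2.imwrite('pics/n2.png',np.vstack(A)[:,:720])
E
python3 n.py
```

```text
top washer face ((0.4946507513523102, 0.021793970838189125), 0.03979673981666565) 0.04536443477436654
nut top 19 cost 3.169e-05 [0.495  0.0225] yaw%60 13.6 [0.01771332]
nut top 19 cost 3.587e-05 [0.4971 0.0241] yaw%60 -3.9 [0.02092746]
nutall [0.494  0.0216 0.0576] [0.4822 0.0113 0.0486] [0.5051 0.0403 0.0652]
top washer face ((0.6413554549217224, -0.42561009526252747), 0.03999806195497513) 0.04532469947472381
nut top 44 cost 7.283e-05 [ 0.6415 -0.4264] yaw%60 26.6 [0.02181501]
nut top 44 cost 8.337e-05 [ 0.6415 -0.4262] yaw%60 -0.4 [0.02202313]
nutall [ 0.6399 -0.4245  0.0572] [ 0.6206 -0.4388  0.0486] [ 0.6545 -0.4057  0.0653]
knob [0.64642542 0.15303357 0.12667177]
ring [0.49571846 0.0213222 ] 54
scene washer face ((0.4958988130092621, 0.0224830973893404), 0.04142218828201294) 0.045480254394691264
nut scene 43 cost 4.721e-05 [0.4953 0.0215] yaw%60 17.9 [0.01671449]
nut scene 43 cost 4.986e-05 [0.4948 0.0217] yaw%60 -3.5 [0.01618603]
nutall [0.4918 0.024  0.0569] [0.4759 0.0146 0.0487] [0.5048 0.0389 0.0656]
scene washer face ((0.6406835913658142, -0.42618250846862793), 0.04254322499036789) 0.045605242013789016
nut scene 32 cost 4.820e-05 [ 0.6429 -0.4271] yaw%60 -29.7 [0.02287379]
nut scene 32 cost 4.934e-05 [ 0.6432 -0.4267] yaw%60 18.4 [0.02235426]
nutall [ 0.6397 -0.4229  0.057 ] [ 0.6297 -0.4362  0.0485] [ 0.6552 -0.4082  0.0656]
knob [0.64556383 0.15666528 0.12176603]
ring [0.49644946 0.02008092] 117
```

View pics/n2.png

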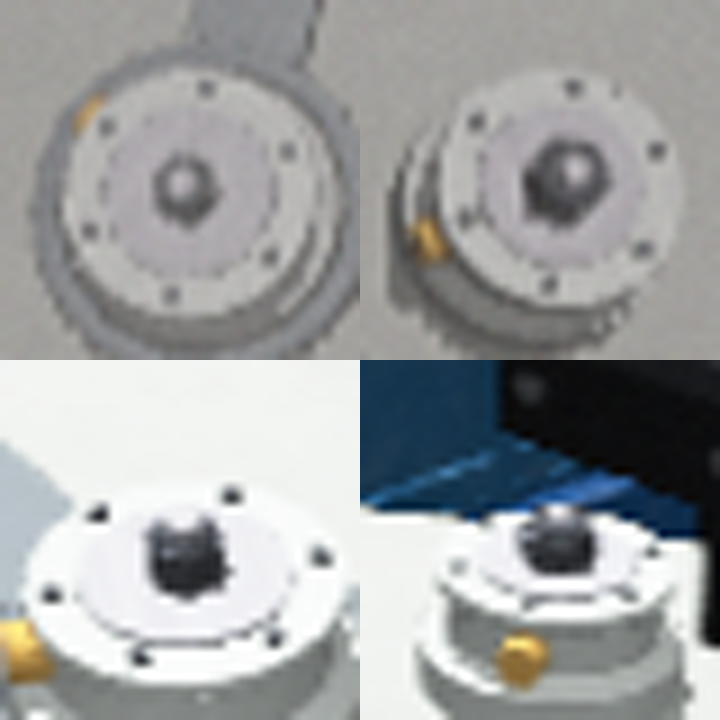

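View pics/scene2.png

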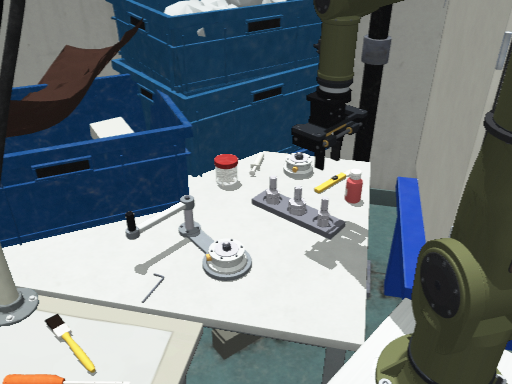

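Run:
```python
from h import *
s=ctrl.get_state();print(s['position'],s['tool_rot'],s['grip_width'])
for n in ('scene','top'):
    d=np.load(n+'2.npy');P=cloud(n,d).reshape(-1,3);x,y,z=P.T
    for lo in np.arange(.13,.25,.01):
        m=(abs(x-.42)<.05)&(abs(y+.245)<.07)&(z>lo)&(z<lo+.01)
        if m.any(): print(n,round(lo,2),m.sum(),P[m].min(0).round(3),P[m].max(0).round(3))
# bolts
for n in('top','scene'):
    g=cv2.cvtColor(cv2.imread(f'pics/{n}2.png'),cv2.COLOR_BGR2GRAY).astype(np.float32)
    for cx,cy in((.4955,.0215),(.6412,-.426)):
        A=np.radians(np.arange(0,360,2)); prof=[]
        for a in A:
            vals=[]
            for r in(.033,.0345,.036,.0375):
                u,v=proj(n,[cx+r*np.cos(a),cy+r*np.sin(a),.046]); vals.append(cv2.getRectSubPix(g,(1,1),(float(u),float(v)))[0,0])
            prof.append(min(vals))
        prof=np.array(prof); w=prof.mean()-prof; w=np.clip(w,0,None)
        ph=np.angle((w*np.exp(6j*A)).sum())/6; print(n,cx,'bolt phase deg mod60',np.degrees(ph), abs((w*np.exp(6j*A)).sum())/w.sum())
```

```text
[ 0.42622434 -0.23658997  0.1603667 ] [ 3.14143833e+00 -7.56768144e-03  4.47603817e-04] 0.6044206340080538
scene 0.18 56 [ 0.412 -0.276  0.18 ] [ 0.435 -0.203  0.19 ]
scene 0.19 77 [ 0.411 -0.276  0.19 ] [ 0.435 -0.203  0.2  ]
scene 0.2 73 [ 0.412 -0.275  0.2  ] [ 0.436 -0.203  0.21 ]
scene 0.21 72 [ 0.411 -0.279  0.21 ] [ 0.435 -0.2    0.22 ]
scene 0.22 49 [ 0.41  -0.278  0.22 ] [ 0.433 -0.198  0.23 ]
scene 0.23 38 [ 0.41  -0.283  0.23 ] [ 0.423 -0.2    0.24 ]
scene 0.24 20 [ 0.411 -0.285  0.24 ] [ 0.435 -0.2    0.249]
top 0.4955 bolt phase deg mod60 -4.719750380894409 0.9467939003712781
top 0.6412 bolt phase deg mod60 -7.407489517220638 0.7849940882957507
scene 0.4955 bolt phase deg mod60 -4.637497172471296 0.9332604803897506
scene 0.6412 bolt phase deg mod60 -5.258326363999084 0.3957640354718284
```

```bash
cat > sil.py <<'E'
from h import *
def hullpts(n,cx,cy,yaw,af,z0,z1):
    th=yaw+np.arange(6)*np.pi/3; r=af/2/np.cos(np.pi/6)
    return np.array([proj(n,[cx+r*k*np.cos(t),cy+r*k*np.sin(t),z]) for z,k in((z0,1),(z1-.0015,1),(z1,.92)) for t in th],np.float32)
def raster(pts,o,w,S=8):
    h=cv2.convexHull(((pts-o+.5)*S).astype(np.float32)).astype(np.int32)
    m=np.zeros((w*S,w*S),np.uint8); cv2.fillPoly(m,[h],255)
    return cv2.resize(m,(w,w),interpolation=cv2.INTER_AREA)/255.
def run(imgs,cx,cy,afs,z0=.046,z1=.060,stud=True):
    from itertools import product
    res=[]
    D={}
    for n in imgs:
        g=cv2.imread(imgs[n]).astype(np.float32).mean(2); u,v=proj(n,[cx,cy,.053]); o=np.array([int(u)-9,int(v)-9],np.float32)
        p=g[int(o[1]):int(o[1])+18,int(o[0]):int(o[0])+18]; bg=np.percentile(p,80); D[n]=(o,np.clip((bg-p)/(bg-np.percentile(p,4)),0,1))
    for af,yd in product(afs,range(-30,30,4)):
        tot=0;sh=[]
        for n in imgs:
            o,p=D[n]; best=9e9
            base=hullpts(n,cx,cy,np.radians(yd),af,z0,z1)
            for dx in np.arange(-1.6,1.61,.4):
                for dy in np.arange(-1.6,1.61,.4):
                    m=raster(base+np.float32([dx,dy]),o,18)
                    # linear gain fit
                    a=(m*p).sum()/max((m*m).sum(),1e-6); e=((p-a*m)**2).sum()
                    if e<best: best=e;b=(round(dx,1),round(dy,1))
            tot+=best; sh.append((round(float(best),2),b))
        res.append((tot,af,yd,sh))
    res.sort(key=lambda t:t[0]); return res
if __name__=='__main__':
    im={'top':'pics/top2.png','scene':'pics/scene2.png'}
    for nm,cx,cy in(('nest',.4955,.0215),('other',.6412,-.426)):
        for sub in (im,{'top':im['top']},{'scene':im['scene']}):
            r=run(sub,cx,cy,np.arange(.014,.029,.002)); print(nm,list(sub)); [print('  %.3f'%t[0],round(t[1],3),t[2],t[3]) for t in r[:5]]
E
python3 sil.py; python3 -c "
from h import *
s=ctrl.get_state();print(s['position'],s['tool_rot'])"
```

```text
[ 0.42622434 -0.23658997  0.1603667 ] [ 3.14143833e+00 -7.56768144e-03  4.47603817e-04]Traceback (most recent call last):
  File "sil.py", line 34, in <module>
    r=run(sub,cx,cy,np.arange(.014,.029,.002)); print(nm,list(sub)); [print('  %.3f'%t[0],round(t[1],3),t[2],t[3]) for t in r[:5]]
  File "sil.py", line 20, in run
    base=hullpts(n,cx,cy,np.radians(yd),af,z0,z1)
  File "sil.py", line 4, in hullpts
    return np.array([proj(n,[cx+r*k*np.cos(t),cy+r*k*np.sin(t),z]) for z,k in((z0,1),(z1-.0015,1),(z1,.92)) for t in th],np.float32)
                     ~~~~^^^^^^^^^^^^^^^^^^^^^^^^^^^^^^^^^^^^^^^^^
  File "h.py", line 14, in proj
    f,cx,cy,Rm,t=cam(n); q=Rm@np.array(p)+t; return f*q[0]/q[2]+cx,f*q[1]/q[2]+cy
                 ~~~^^^
  File "h.py", line 5, in cam
    m=optics.camera_model(n); f=192/np.tan(np.radians(m['fovy'])/2)
ValueError: time passes only in moves, steps and waits
```

```bash
python3 - <<'E'
import pickle
from bench import optics
m={n:optics.camera_model(n) for n in('top','scene')}; pickle.dump(m,open('cam.pkl','wb'))
E
sed -i "s/^import numpy as np,cv2/import numpy as np,cv2,os,pickle\nCM=pickle.load(open('cam.pkl','rb')) if os.path.exists('cam.pkl') else None/; s/m=optics.camera_model(n);/m=CM[n];/" h.py
python3 sil.py
```

```text
nest ['top', 'scene']
  18.726 0.018 26 [(8.5, (np.float64(-0.0), np.float64(0.4))), (10.23, (np.float64(0.8), np.float64(0.4)))]
  18.850 0.018 14 [(8.4, (np.float64(-0.4), np.float64(0.4))), (10.45, (np.float64(0.8), np.float64(0.4)))]
  18.933 0.018 -30 [(8.61, (np.float64(-0.0), np.float64(0.4))), (10.32, (np.float64(0.8), np.float64(0.4)))]
  18.948 0.018 18 [(8.55, (np.float64(-0.4), np.float64(0.4))), (10.4, (np.float64(0.8), np.float64(0.4)))]
  18.977 0.018 10 [(8.57, (np.float64(-0.0), np.float64(0.4))), (10.41, (np.float64(0.8), np.float64(0.4)))]
nest ['top']
  7.388 0.02 22 [(7.39, (np.float64(-0.0), np.float64(0.4)))]
  7.388 0.02 18 [(7.39, (np.float64(-0.0), np.float64(0.4)))]
  7.430 0.02 14 [(7.43, (np.float64(-0.0), np.float64(0.4)))]
  7.434 0.02 10 [(7.43, (np.float64(-0.0), np.float64(0.4)))]
  7.438 0.02 26 [(7.44, (np.float64(-0.0), np.float64(0.4)))]
nest ['scene']
  8.663 0.016 -14 [(8.66, (np.float64(0.8), np.float64(0.4)))]
  8.751 0.016 -26 [(8.75, (np.float64(0.8), np.float64(0.4)))]
  8.853 0.016 -18 [(8.85, (np.float64(0.8), np.float64(0.4)))]
  8.988 
[... 664 characters left out ...]
t64(0.4), np.float64(-1.2)))]
other ['top']
  8.500 0.024 14 [(8.5, (np.float64(-0.0), np.float64(-0.0)))]
  8.519 0.024 18 [(8.52, (np.float64(-0.0), np.float64(-0.4)))]
  8.612 0.024 22 [(8.61, (np.float64(-0.0), np.float64(-0.4)))]
  8.677 0.024 10 [(8.68, (np.float64(-0.0), np.float64(-0.0)))]
  8.755 0.024 6 [(8.76, (np.float64(-0.0), np.float64(-0.0)))]
other ['scene']
  84.589 0.028 10 [(84.59, (np.float64(0.4), np.float64(-1.6)))]
  84.630 0.028 6 [(84.63, (np.float64(0.4), np.float64(-1.6)))]
  84.826 0.028 2 [(84.83, (np.float64(0.4), np.float64(-1.6)))]
  84.835 0.028 14 [(84.83, (np.float64(0.4), np.float64(-1.6)))]
  85.133 0.028 -6 [(85.13, (np.float64(0.4), np.float64(-1.6)))]
```

Request:
{"op": "arm_command", "data": {
  "motion": [
    [[0,0,0],[0,0,0],0.4]
  ]
}}

```text
time: 8.1
position: [0.4277, -0.234, 0.1603]
tool_rot: [-3.141, -0.001, -0.001]
ft_force: [0.5, 0.4, 0.2]
grip_width: 0.601
```

Request:
{"op": "arm_command", "data": {
  "motion": [
    [[-6,11.5,0],[0,0,0],0.4],
    [[0,0,30],[0,0,0],0.4],
    [[0,0,30],[0,0,0],0.4],
    [[0,0,30],[0,0,0],0.4],
    [[0,0,0],[0,0,0],0.4],
    [[0,0,0],[0,0,0],0.4]
  ]
}}

```text
time: 8.6
position: [0.4211, -0.2442, 0.0693]
tool_rot: [-3.14, -0.005, 0.004]
ft_force: [-0.4, 0.2, 0.6]
grip_width: 0.6
```

```bash
cat > look.py <<'E'
from h import *
import sys
tag=sys.argv[1]; X=[float(a) for a in sys.argv[2:5]]
def c(i,x0,y0,w,h,s): return cv2.resize(i[y0:y0+h,x0:x0+w],None,fx=s,fy=s,interpolation=cv2.INTER_CUBIC)
o=[]
for n in('top','scene'):
    im,d=optics.get_image(n); np.save(f'{n}{tag}.npy',d); cv2.imwrite(f'pics/full_{n}{tag}.png',im)
    u,v=proj(n,X); u=int(np.clip(u,40,471));v=int(np.clip(v,45,338)); o.append(c(im,u-40,v-45,80,90,5))
cv2.imwrite(f'pics/l{tag}.png',np.hstack(o))
s=ctrl.get_state();print(s['time'],s['position'],s['tool_rot'],s['grip_width'],s['ft_force'])
E
python3 look.py 3 .4217 -.2455 .09
```

```text
8.7 [ 0.42328543 -0.24615018  0.07196541] [3.14044002e+00 2.94284658e-03 3.79928981e-03] 0.5961379626546287 [-0.57716672 -0.73850307 -0.380502  ]
```

View pics/l3.png

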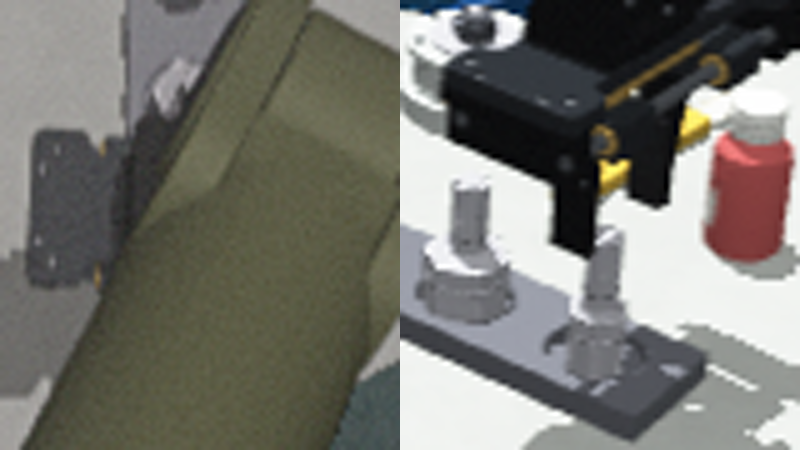

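Request:
{"op": "arm_command", "data": {
  "motion": [
    [[0,0,20],[0,0,0],0.4],
    [[0,0,16],[0,0,0],0.6],
    [[0,0,0],[0,0,0],1],
    [[0,0,0],[0,0,0],1],
    [[0,0,0],[0,0,0],1],
    [[0,0,0],[0,0,0],1],
    [[0,0,0],[0,0,0],1],
    [[0,0,0],[0,0,0],1]
  ],
  "force": 25
}}

```text
time: 9.37
position: [0.4225, -0.2469, 0.0353]
tool_rot: [3.141, 0.0, 0.003]
ft_force: [-0.3, -0.5, 3.3]
grip_width: 0.208
```

Request:
{"op": "arm_command", "data": {
  "motion": [
    [[0,0,0],[0,0,0],1],
    [[0,0,-30],[0,0,0],1],
    [[0,0,-35],[0,0,0],1],
    [[0,0,-30],[0,0,0],1],
    [[0,0,0],[0,0,0],1]
  ]
}}

```text
time: 9.78
position: [0.4252, -0.2485, 0.1352]
tool_rot: [3.136, -0.0, 0.014]
ft_force: [0.8, -0.7, -1.7]
grip_width: 0.206
```

Request:
{"op": "arm_command", "data": {
  "motion": [
    [[9.1,-33.5,0],[0,0,0],1],
    [[9.1,-33.5,0],[0,0,0],1],
    [[9.1,-33.5,0],[0,0,0],1],
    [[9.1,-33.5,0],[0,0,0],1],
    [[9.1,-33.5,0],[0,0,0],1],
    [[9.1,-33.5,0],[0,0,0],1],
    [[9.1,-33.5,0],[0,0,0],1],
    [[9.1,-33.5,0],[0,0,0],1]
  ]
}}

```text
time: 10.45
position: [0.4938, 0.0231, 0.1282]
tool_rot: [3.141, -0.0, -0.002]
ft_force: [0.7, 0.1, -2.0]
grip_width: 0.203
```

Request:
{"op": "arm_command", "data": {
  "motion": [
    [[0,0,0],[0,0,0],1],
    [[0,0,0],[0,0,0],1]
  ]
}}

```text
time: 10.62
position: [0.4939, 0.024, 0.1282]
tool_rot: [-3.141, -0.008, 0.002]
ft_force: [-0.3, -1.5, -2.4]
grip_width: 0.206
```

```bash
python3 look.py 4 .4955 .0215 .1
python3 - <<'E'
from fit import *
for n in('top','scene'):
    P=cloud(n,np.load(n+'4.npy')).reshape(-1,3);x,y,z=P.T
    for lo in np.arange(.07,.2,.01):
        m=(np.hypot(x-.4955,y-.0215)<.03)&(z>lo)&(z<lo+.01)
        if m.any(): print(n,round(lo,2),m.sum(),P[m].min(0).round(3),P[m].max(0).round(3))
E
```

```text
10.7167 [0.49361964 0.02061099 0.12822568] [ 3.14084022e+00 -6.36481189e-04 -2.78757601e-03] 0.20167764688516235 [ 0.34184862 -0.74766184 -0.0602022 ]
top 0.13 3 [0.485 0.028 0.135] [0.485 0.034 0.138]
top 0.14 2 [0.483 0.034 0.147] [0.483 0.037 0.148]
scene 0.1 47 [0.477 0.012 0.1  ] [0.501 0.036 0.11 ]
scene 0.11 52 [0.475 0.012 0.11 ] [0.501 0.037 0.12 ]
scene 0.12 53 [0.477 0.011 0.12 ] [0.499 0.037 0.13 ]
scene 0.13 84 [0.478 0.007 0.13 ] [0.507 0.036 0.14 ]
scene 0.14 23 [0.483 0.007 0.14 ] [0.498 0.03  0.15 ]
scene 0.15 77 [0.48  0.001 0.15 ] [0.504 0.04  0.16 ]
scene 0.16 82 [0.48 0.   0.16] [0.504 0.041 0.17 ]
scene 0.17 90 [0.48  0.002 0.17 ] [0.503 0.041 0.18 ]
scene 0.18 78 [0.48 0.   0.18] [0.503 0.044 0.19 ]
scene 0.19 77 [ 0.48  -0.002  0.19 ] [0.501 0.045 0.2  ]
```

View pics/l4.png

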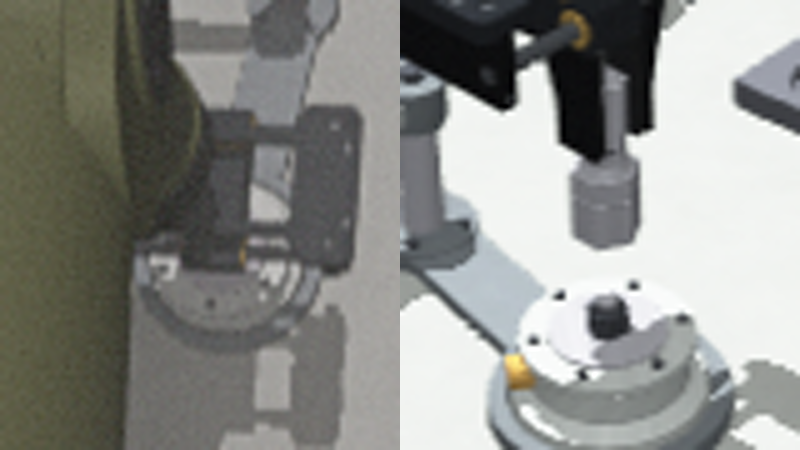

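Run:
```python
from fit import *
P=cloud('scene',np.load('scene4.npy')).reshape(-1,3);x,y,z=P.T
m=(np.hypot(x-.492,y-.0215)<.022)&(z>.100)&(z<.133)
fit(P[m],(.493,.021),.028,label='body')
for n in('scene','top'):
    P=cloud(n,np.load(n+'2.npy')).reshape(-1,3);x,y,z=P.T
    m=(np.hypot(x-.4955,y-.0215)<.011)&(z>.058)&(z<.07);print('nut top',n,P[m].mean(0),P[m].min(0),P[m].max(0),m.sum())
    m=(np.hypot(x-.4955,y-.0215)<.013)&(z>.049)&(z<.059)
    for af in(.017,.018,.019,.020):fit(P[m],(.4955,.0215),af,label=f'nut {af}')
```

```text
body cost 8.567e-05 [0.4939 0.0208] yaw%60 -1.1 []
nut top scene [0.49383525 0.02254316 0.06184756] [0.48708342 0.01456903 0.05917774] [0.50162073 0.02996137 0.0655973 ] 28
nut 0.017 cost 2.249e-05 [0.4956 0.0212] yaw%60 16.3 []
nut 0.017 cost 2.362e-05 [0.4956 0.0214] yaw%60 -25.9 []
nut 0.018 cost 2.412e-05 [0.496  0.0205] yaw%60 8.8 []
nut 0.018 cost 2.417e-05 [0.4961 0.0208] yaw%60 18.3 []
nut 0.019 cost 2.669e-05 [0.4964 0.0199] yaw%60 5.7 []
nut 0.019 cost 2.813e-05 [0.4965 0.0202] yaw%60 25.4 []
nut 0.02 cost 2.958e-05 [0.4971 0.0194] yaw%60 7.1 []
nut 0.02 cost 3.073e-05 [0.4968 0.0195] yaw%60 -10.2 []
nut top top [0.49403219 0.02151657 0.06118066] [0.48718595 0.01319972 0.05837919] [0.50101464 0.02987573 0.06647289] 23
nut 0.017 cost 1.234e-05 [0.4952 0.0216] yaw%60 10.3 []
nut 0.017 cost 1.564e-05 [0.4957 0.0213] yaw%60 -19.0 []
nut 0.018 cost 1.561e-05 [0.4955 0.0218] yaw%60 10.5 []
nut 0.018 cost 1.813e-05 [0.4962 0.0219] yaw%60 -26.2 []
nut 0.019 cost 1.965e-05 [0.4957 0.0226] yaw%60 4.7 []
nut 0.019 cost 2.097e-05 [0.4968 0.0224] yaw%60 -21.3 []
nut 0.02 cost 2.422e-05 [0.4964 0.0228] yaw%60 1.4 []
nut 0.02 cost 2.424e-05 [0.4973 0.0226] yaw%60 -20.7 []
```

Request:
{"op": "arm_command", "data": {
  "motion": [
    [[1.8,0,15],[0,0,-6],1],
    [[0,0,15],[0,0,-6],1],
    [[0,0,5],[0,0,0],1],
    [[0,0,0],[0,0,0],1]
  ]
}}

```text
time: 11.05
position: [0.4944, 0.0199, 0.0924]
tool_rot: [3.125, 0.32, -0.006]
ft_force: [0.7, -0.7, -1.9]
grip_width: 0.206
```

Request:
{"op": "arm_command", "data": {
  "motion": [
    [[0,0,3],[0,0,0],1],
    [[0,0,2],[0,0,0],1],
    [[0,0,2],[0,0,0],1],
    [[0,0,1],[0,0,0],1]
  ]
}}

```text
time: 11.38
position: [0.4964, 0.0214, 0.0864]
tool_rot: [3.124, 0.327, 0.001]
ft_force: [0.1, 0.2, -2.1]
grip_width: 0.206
```

Request:
{"op": "arm_command", "data": {
  "motion": [
    [[0,0,1.5],[0,0,0],1],
    [[0,0,1],[0,0,0],1],
    [[0,0,0],[0,0,0],1]
  ]
}}

```text
time: 11.63
position: [0.4964, 0.0215, 0.0837]
tool_rot: [3.124, 0.328, 0.001]
ft_force: [0.4, -0.2, -0.8]
grip_width: 0.208
```

Request:
{"op": "arm_command", "data": {
  "motion": [
    [[0,0,1.5],[0,0,0],1],
    [[0,0,0],[0,0,0],1]
  ]
}}

```text
time: 11.8
position: [0.496, 0.0213, 0.0819]
tool_rot: [3.124, 0.328, -0.001]
ft_force: [0.8, -0.8, -1.0]
grip_width: 0.199
```

Request:
{"op": "arm_command", "data": {
  "motion": [
    [[0,0,1.5],[0,0,0],1],
    [[0,0,0],[0,0,0],1]
  ]
}}

```text
time: 11.97
position: [0.496, 0.0213, 0.0803]
tool_rot: [3.124, 0.328, -0.001]
ft_force: [-0.4, -1.2, -2.2]
grip_width: 0.204
```

Request:
{"op": "arm_command", "data": {
  "motion": [
    [[0,0,1.5],[0,0,0],1],
    [[0,0,1.5],[0,0,0],1],
    [[0,0,0],[0,0,0],1]
  ]
}}

```text
time: 12.22
position: [0.496, 0.0213, 0.0773]
tool_rot: [3.124, 0.328, -0.0]
ft_force: [-0.8, -0.7, -3.5]
grip_width: 0.202
```

```bash
python3 look.py 5 .4955 .0215 .07
```

```text
12.3167 [0.49598118 0.02132848 0.07733334] [ 3.12412337e+00  3.28396150e-01 -6.81360331e-04] 0.20707371531971977 [-0.24424045 -1.67042586 -2.11314427]
```

View pics/l5.png

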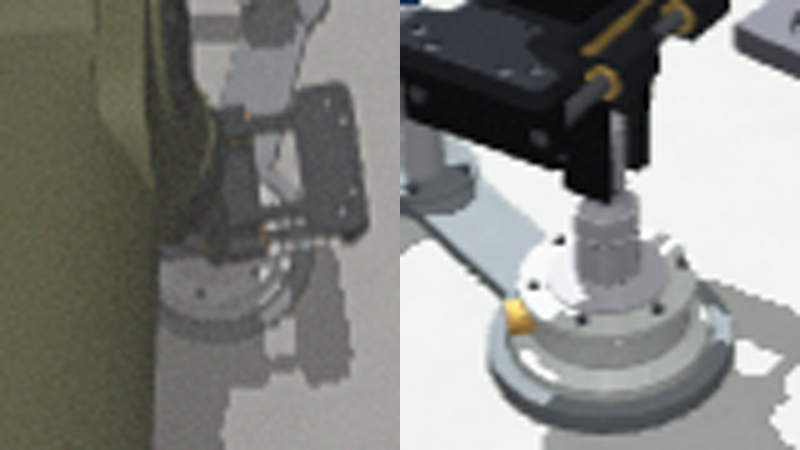

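Request:
{"op": "arm_command", "data": {
  "motion": [
    [[0,0,1.5],[0,0,0],1],
    [[0,0,1.5],[0,0,0],1],
    [[0,0,0],[0,0,0],1]
  ]
}}

```text
time: 12.57
position: [0.4961, 0.0213, 0.0744]
tool_rot: [3.124, 0.328, -0.0]
ft_force: [0.3, -2.2, -1.2]
grip_width: 0.203
```

Request:
{"op": "arm_command", "data": {
  "motion": [
    [[0,0,1.5],[0,0,0],1],
    [[0,0,0],[0,0,0],1]
  ]
}}

```text
time: 12.73
position: [0.4962, 0.0215, 0.0733]
tool_rot: [3.124, 0.328, 0.0]
ft_force: [-1.1, -2.8, 0.6]
grip_width: 0.204
```

Request:
{"op": "arm_command", "data": {
  "motion": [
    [[0,0,1],[0,0,0],1],
    [[0,0,0],[0,0,0],1]
  ]
}}

```text
time: 12.9
position: [0.4964, 0.0216, 0.0732]
tool_rot: [3.124, 0.329, 0.0]
ft_force: [-3.5, -2.4, 6.7]
grip_width: 0.204
```

Request:
{"op": "arm_command", "data": {
  "motion": [
    [[0,0,1],[0,0,0],1],
    [[0,0,0],[0,0,0],1]
  ]
}}

```text
time: 13.07
position: [0.4966, 0.0217, 0.0731]
tool_rot: [3.124, 0.329, 0.001]
ft_force: [-5.4, -1.1, 12.7]
grip_width: 0.207
```

```bash
python3 look.py 6 .4955 .0215 .07
python3 - <<'E'
from fit import *
P=cloud('scene',np.load('scene6.npy')).reshape(-1,3);x,y,z=P.T
m=(np.hypot(x-.4955,y-.0215)<.02)&(z>.050)&(z<.078)
fit(P[m],(.4955,.021),.028,True,label='body')
m=(np.hypot(x-.4955,y-.0215)<.02)&(z>.07)&(z<.09); print('ledge z',np.percentile(z[m],[5,50,90]))
for lo in (.046,.056,.066,.076):
    m=(np.hypot(x-.4955,y-.0215)<.017)&(z>lo+.001)&(z<lo+.011);print(lo,P[m].mean(0).round(4))
k=(np.hypot(x-.65,y-.155)<.03)&(z>.1)&(z<.15);print('knob',P[k].mean(0))
E
```

```text
13.1667 [0.49660417 0.02171273 0.0731584 ] [3.12369466e+00 3.28870342e-01 1.10899754e-03] 0.20481080744167526 [-5.85230349 -2.26404406 12.27399159]
body cost 5.302e-05 [0.4964 0.0204] yaw%60 13.0 [0.02782005]
ledge z [0.07171508 0.07994463 0.08475441]
0.046 [0.489  0.027  0.0513]
0.056 [0.4883 0.029  0.0623]
0.066 [0.4889 0.0295 0.0721]
0.076 [0.4908 0.0262 0.0813]
knob [0.64547763 0.15680652 0.12235058]
```

View pics/full_scene6.png

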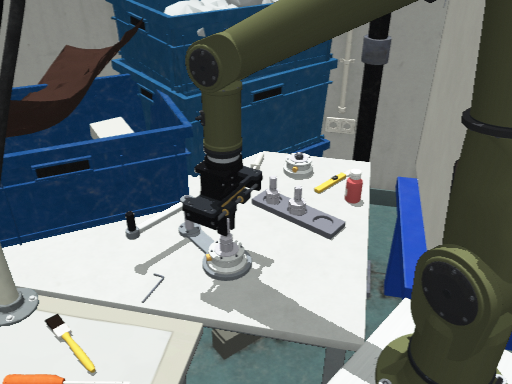

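```bash
python3 -c "
from bench import ctrl
ctrl.close_job()
print(ctrl.get_state()['time'])"
```

```text
the job is handed in; nothing more can be done
the job is handed in; nothing more can be done
```

I swung the dosing arm clear and put the smallest socket on the nest nut. It went fully down at the first try, so it is the fitting one. I handed the job in with it still gripped; no verdict came back.

- **Dosing arm:** it now stands about 1.4 rad to the left. My first grasp at the knob closed on nothing. Camera depth put the fingertips about 34 mm higher than the reported TCP position implied. I went about 28 mm lower, and the second grasp held. I allowed for this offset from then on.
- **Choice of socket:** in the images the nest nut measured about 17–18 mm across flats and the other nut about 22–24 mm. I tried only the small socket, since the smallest that goes fully down is the right one.
- **Seating:** the socket slid down with no resistance and stopped at the height worked out for the rim on the washer face. I then pressed to about 12 N.
- **Last look:** the gripped body measures 27.8 mm across flats. Its upper edge is at about 81 mm, as expected when fully home. It is within about 1 mm of my nut centre estimate, and the tool points straight down. The reported opening was about 18 mm, with 25 N grip commanded.
- **Rest of the scene:** the other two sockets still stand in the rack. The hex key, cutter and ink bottle show no visible movement.

I could not settle the nut's rotation from the images (estimates ranged from −30° to +26°), so I went down at about 12°, and it fitted. About 6 N of sideways force remained at the wrist when I handed in.

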